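# Bolt the blade box shut

### The arm

A 7-joint arm with a two-finger parallel gripper is mounted at the origin on a cart in front of the work surface, level with it; the furniture and walls round the work are solid. World frame = base frame: x ahead of the robot, y to its left, z up, the work surface at z = 0. Lengths are in m, angles in rad, forces in N, time in s.
With the tool pointing down it reaches from about 0.4 to 0.85 m from the base axis. Payload 10.4 kg.
Tool frame: the origin (TCP) lies on the centre line of the jaws, within the pads' length; the fingertips stand 11 mm ahead of it and the grasp point (between the pads) lies 8 mm behind it; z points along the fingers, y is the line along which they close (so a half turn about z gives the same grasp; the last joint's range is limited). The gripper opens to 87 mm and grips with 3 to 60 N. Pads are 19 mm wide; open, the fingers measure 117 mm over their backs; the gripper's body (75 mm by 190 mm) begins 51 mm behind the grasp point.
Start: joints at [1.246, 0.332, -0.065, 1.46, 0.022, 1.35, -0.088], TCP at [0.186, -0.597, 0.234] pointing down, gripper open.
Joint ranges: [-2.6, 2.6], [-0.5, 2.12], [-1.47, 1.34], [0.16, 2.42], [-1.27, 4.41], [0.06, 2.06], [-2.6, 2.6]. Speed limits (rad/s): [2.22, 2.22, 2.79, 2.79, 3.14, 3.14, 3.14].

### API

Orientations are given as a unit quaternion [x, y, z, w].
In Python, from bench import r gives the robot as it stands.
- The arm moves only by the shell command python3 -m pendant 'ROWS' [OPENING] [FORCE]. ROWS is JSON, a list of rows, each a list of 4 numbers: the shift along the tool's x, y, z in m, then the turn about the tool's z in rad. A call has 1 to 8 rows; each row shifts and turns the commanded pose from where the row before left it, along the tool's axes as they then stand; what a row does not reach is not made up. A row lasts 1/12 s, in which the tool goes at most 41.7 mm and 7.16 degrees, less where a joint would pass 70% of its speed; a pose out of reach is approached as far as the arm can. A call with a gripper value outside its range is refused whole. OPENING is the opening, from 0 (shut) to 1 (fully open), set as the call begins (- or left out, the last holds). The fingers move at their own pace and stop on an object; FORCE is the grip in N (left out, the last holds). Time passes only in rows, so rows that do not move let the fingers close. It gives the time, the measured TCP pose, the force, the opening and the grip force at its end, in the units of the state.
- r.read_state(): the state, without advancing time (a new reading comes with each control period).
- r.camera(name): name is "scene" or "top" or "wrist"; returns a dict with "img" (400x640x3 uint8, red, green, blue), "camera_matrix" (3x3 intrinsics, pixels), "xyz" and "attitude" of the camera in the world. Camera axes: x right, y down, z forward; pixel columns grow to the right and rows downward; lengths in m; the calibration is good to about 2 mm. A picture is of the moment at which its call begins. There is no depth.
- r.close_job(): hands the job in; it is judged then, once.
Trained networks look in the newest picture that a camera, given by its name, has taken for a name from the list of things; names that differ only in an ending like _2 or _b are one class to them, and where a whole thing is asked for, a point or a joint stands for the part that bears it (a point fixed in the world has none). Each returns a list of dicts, best first, with "score" (0 to 1); they miss things now and then, are a little off and sometimes report something else, mostly with a low value. They report only what shows in the picture. A call takes as long as a camera call.
- r.outline_of(thing, camera): "mask" (400x640 bool, what is visible of it) and "bbox" ([centre column, centre row, width, height] in pixels, round what is visible of it).
The state is a dict: "time": time; "joint_positions": joint angles; "joint_vel": joint speeds; "joint_torque": joint torques, N m; "ee_pos": TCP position; "eef_rot": TCP orientation; "ft_force": force on the tool from outside, world axes, zero at the start; "torque": the same for the moment, N m; "width": finger opening in m; "grip_force": force on a finger pad.
Only numpy, scipy, OpenCV 4.12 (cv2) and the standard library are available. Lean on these libraries where they do the work, as an engineer would, in place of code of your own. Each camera call takes 0.05 s, during which the arm holds its last target. There are 200 camera calls.

### The job

Bolt the lid of the blade box: press the yellow spring safety catch down with one fingertip and, keeping it down all the way, push the red tab with the other fingertip so that the bolt slides fully home into its keeper. Only then let the catch spring back up behind it. Just push, grasp nothing, and leave the nozzle on the lid and the things round the box where they stand.

Things in the scene. Friction and masses are not known exactly. Their poses are not given: they have to be found in the camera images.
- blade_box: Low steel box with blue lid, 190 x 240 x 50 mm high, screwed down. Origin: on the table under the lock, z up; box spans x -75 to +115, y -120 to +120 mm. On top, lengthwise along y: yellow catch at x = -31 mm, bolt with red tab at x = +31 mm. The bolt slides toward the box's own -y into the dark keeper near that end. Brackets, bolt bar and fins stay below 71 mm above the table.
- catch_top (a point): Centre of the flat top of the yellow catch, a ribbed bar 30 mm wide (box x), 92 mm long (box y), 84 mm above the table when up. Moves with the catch. It goes straight down, level, wherever along its length it is pressed; a fingertip may slide along it while pressing. At the start its centre is at box y = +10 mm.
- tab_back (a point): Middle of the top edge of the red tab's back face (toward box +y, the face to push); moves with the bolt. The tab is an upright plate 32 mm wide (box x), 8 mm thick (box y), from 70 to 106 mm above the table. Starts at box x = +31, y = +20 mm. Catch centre line and tab middle are 62 mm apart in box x, with a clear gap of 31 mm between them.
- catch (a joint): How far the catch is pressed down, m: 0 up, 0.010 at its stop. Spring: about 3 N to begin, 6 N at the stop. Pressed 0.005 or less, a steel tooth blocks the bolt; press 0.007 or more. With the bolt not quite home (0.028 to 0.0395) a fin of the bolt keeps the catch from rising.
- bolt (a joint): How far the bolt has slid toward the box's -y, m: 0 open (start), 0.042 fully home at its stop. It needs about 2 N, stays where it is left, and is blocked at about 0.002 while the catch is up.
- lid_nozzle: Grey steel piping nozzle, 39 mm wide at the foot and 50 mm high, standing loose on the blue lid beyond the bolt (box x about +90 mm). Origin at the middle of its foot. To be left alone.
- white_nozzle: White nozzle, 48 mm wide and 52 mm high, loose on the table on the box's -x side. Origin at the middle of its foot. To be left alone.
- cutter: Grey ring cutter, 51 mm wide and 35 mm high, loose on the table on the box's +y side. Origin at the middle of its foot. To be left alone.
- jar: Jam jar with a yellow cap, 66 mm wide and 100 mm high, loose on the table on the box's -y side. Origin at the middle of its foot. To be left alone.

How it is judged:
On the way, in this order (a step that is already met when the one before it is completed fails the run):
1. the catch is pressed down with the bolt still open (value of joint catch above 0.005 m and value of joint bolt below 0.008 m), for 0.05 s.
2. the bolt is fully home with the catch still held down (value of joint bolt above 0.0397 m and value of joint catch above 0.004 m), for 0.05 s.
At the end, for the whole second after the job is handed in: The bolt is home (slid at least 38.5 of its 42 mm), the catch has sprung back up to within 2 mm, and the nozzles, ring cutter and jar stand within 20 mm of where they were (value of joint bolt above 0.0385 m and value of joint catch below 0.002 m and velocity of joint bolt below 0.01 m/s and distance of each of lid_nozzle, white_nozzle, cutter, jar from where it was at the start of the episode below 0.02 m and linear speed of each of lid_nozzle, white_nozzle, cutter, jar below 0.02 m/s); the robot touches nothing.
It fails at once if the catch came up (pressed less than 3 mm) with the bolt half-way (8 to 34 mm) (value of joint bolt between 0.008 and 0.034 m and value of joint catch below 0.003 m).
It fails at once if the nozzle on the lid was shifted or lifted more than 20 mm or tipped (distance of lid_nozzle from where it was at the start of the episode above 0.02 m or angle between lid_nozzle's own z axis and vertical above 0.35 rad).
It fails at once if the white nozzle was shifted or lifted more than 20 mm or tipped (distance of white_nozzle from where it was at the start of the episode above 0.02 m or angle between white_nozzle's own z axis and vertical above 0.35 rad).
It fails at once if the ring cutter was shifted or lifted more than 20 mm or tipped (distance of cutter from where it was at the start of the episode above 0.02 m or angle between cutter's own z axis and vertical above 0.35 rad).
It fails at once if the jam jar was shifted or lifted more than 20 mm or tipped (distance of jar from where it was at the start of the episode above 0.02 m or angle between jar's own z axis and vertical above 0.35 rad).
It also fails if it takes over 35 s, if anything falls off the work surface, if the arm or the gripper's body presses on something with over 40 N, if the wrist force passes 120 N, or if a joint passes its speed limit or range.

## Working session

There is one attempt and no reset: what is moved stays moved. The work goes in short steps, Python scripts to look and compute and a shell command to move; the robot and the scene stay as the last step left them, time stands still between calls to the robot, and variables do not carry over. Pictures are saved under pics/ and viewed, at most 10 in all, crops included, and the job is handed in when it is done.

```bash
mkdir -p pics
python3 - <<'E'
from bench import r
import cv2,numpy as np
for n in ("scene","top"):
    c=r.camera(n); cv2.imwrite(f"pics/{n}0.png",c["img"][:,:,::-1])
    print(n,c["camera_matrix"],c["xyz"],c["attitude"])
    for t in ("blade_box","catch_top","tab_back","lid_nozzle","white_nozzle","cutter","jar"):
        print(t,[(round(d["score"],2),np.round(d["bbox"],1)) for d in r.outline_of(t,n)[:2]])
s=r.read_state();print(s)
E
```

```text
scene [[467.99031675   0.         319.92592126]
 [  0.         467.99031675 199.43187643]
 [  0.           0.           1.        ]] [ 0.28992812 -0.56480496  0.70952631] [ 0.89698022 -0.19979209  0.0778903  -0.3865782 ]
blade_box [(0.7, array([365.9, 259.9, 160.5, 131.2]))]
catch_top [(0.73, array([347.7, 246.4,  48.6,  28.7]))]
tab_back [(0.74, array([357.4, 229.8,  64.4,  33.9]))]
lid_nozzle [(0.69, array([366.1, 203.9,  18. ,  23. ])), (0.37, array([350.5, 248.7,  54.3,  30.6]))]
white_nozzle [(0.73, array([303.8, 290.4,  24.5,  35.8]))]
cutter [(0.78, array([277.9, 227.6,  22.2,  22.9])), (0.64, array([347.5, 248.9,  48.7,  29. ]))]
jar [(0.61, array([454.2, 290. ,  47. ,  62.7]))]
top [[414.39126353   0.         315.99349211]
 [  0.         414.39126353 199.55396992]
 [  0.           0.           1.        ]] [0.46438772 0.02333158 1.12987279] [-0.69648793  0.71626529 -0.02760072  0.03326854]
blade_box [(0.81, array([355.4, 184.3, 118.1, 110.4])), (0.18, array([341.5, 185.1,  48.4,  35.9]))]
catch_top [(0.86, array([364.9, 202.5,  37.3,  24.4]))]
tab_back [(0.7, array([342.9, 1
[... 290 characters left out ...]
37951,  0.33219087, -0.06472828,  1.46008665,  0.02159039,
        1.34991905, -0.08850471]), 'joint_vel': array([-2.09365309e-04, -1.43911169e-04,  4.05318969e-04,  2.34131595e-04,
       -1.83756080e-03,  8.94922584e-06, -5.23739132e-04]), 'joint_torque': array([ 5.84600148e-04, -6.22996330e+01,  2.48403969e-02, -3.90096831e+01,
       -6.11914275e-02,  3.12856177e-02,  1.56618074e-05]), 'ee_pos': array([ 0.18582677, -0.59675613,  0.23358768]), 'eef_rot': array([9.88633198e-01, 1.50347589e-01, 2.51914356e-05, 4.10849567e-05]), 'ft_force': array([-0.28962599,  0.88202086,  0.07519364]), 'torque': array([-0.00315163,  0.03818681,  0.01122174]), 'grip_force': 0.0, 'width': 0.0868232028969814}
```

Run:
```python
import cv2,numpy as np
a=cv2.imread("pics/top0.png")[110:260,260:460]; b=cv2.imread("pics/scene0.png")[170:340,250:480]
a=cv2.resize(a,(800,600),interpolation=cv2.INTER_CUBIC)
cv2.imwrite("pics/topc.png",a); cv2.imwrite("pics/scenec.png",cv2.resize(b,None,fx=3.4,fy=3.4,interpolation=cv2.INTER_CUBIC))
```

```text
(no output)
```

View pics/topc.png

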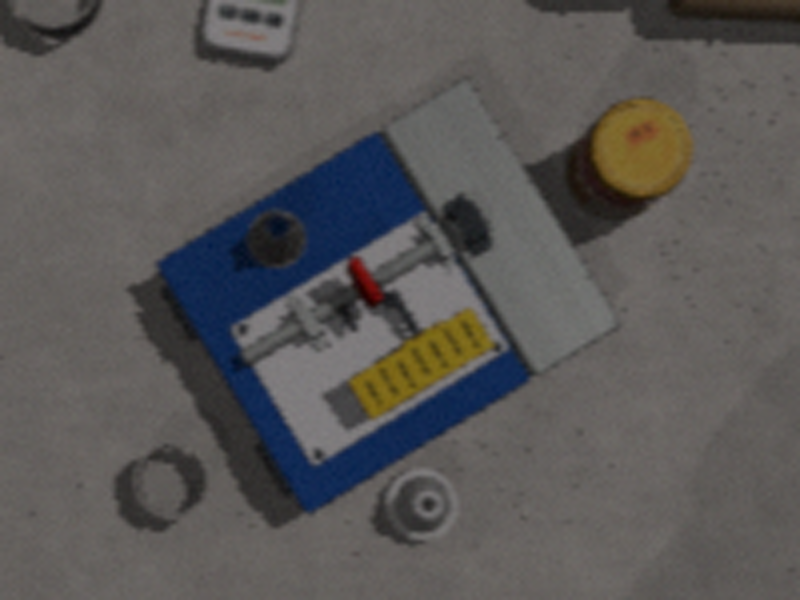

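View pics/scenec.png

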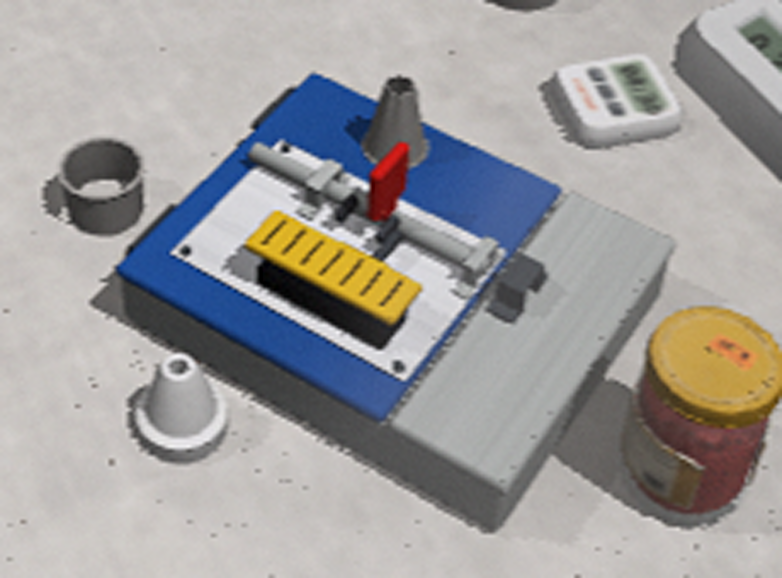

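Top view: the box is rotated. Its keeper end points right and up, the yellow catch is at crop (423,364), the red tab at (365,282) and the lid nozzle at (275,238). The scene view agrees, with the tab at (390,180) and the catch at (333,265).

```bash
cat > fit.py <<'E'
import numpy as np
from scipy.optimize import least_squares
from scipy.spatial.transform import Rotation as R
C={"top":(414.391,315.993,199.554,[0.46438772,0.02333158,1.12987279],[-0.69648793,0.71626529,-0.02760072,0.03326854]),
"scene":(467.99,319.926,199.432,[0.28992812,-0.56480496,0.70952631],[0.89698022,-0.19979209,0.0778903,-0.3865782])}
def proj(n,P):
    f,cx,cy,t,q=C[n]; p=R.from_quat(q).inv().apply(P-np.array(t)); return np.c_[f*p[:,0]/p[:,2]+cx,f*p[:,1]/p[:,2]+cy]
B=np.array([[115,120,50],[115,-120,50],[-75,-120,50],[-75,120,50],[-46,56,84],[-16,56,84],[-16,-36,84],[-46,-36,84],[47,20,106],[15,20,106]])/1000.
T=np.array([[160,265],[465,82],[618,325],[310,512],[372,418],[350,378],[473,310],[496,345],[350,264],[371,304]])/4+[260,110]
S=np.array([[313,73],[673,243],[500,490],[120,268],[247,245],[277,212],[420,285],[405,320],[400,147],[370,166]])/3.4+[250,170]
def W(p): return R.from_euler('z',p[2]).apply(B)+[p[0],p[1],0]
if __name__=="__main__":
    for names in (["top"],["scene"],["top","scene"]):
        f=lambda p:np.concatenate([(proj(n,W(p))-(T if n=="top" else S)).ravel() for n in names])
        s=min((least_squares(f,[.55,-.05,a],loss='soft_l1') for a in (-2,-1,0,1,2,3)),key=lambda s:s.cost)
        print(names,s.x,s.cost,np.round(f(s.x).reshape(-1,2),1).tolist())
E
python3 fit.py
```

```text
['top'] [ 0.5797008  -0.0884147   0.51431578] 3.3013291786961907 [[-0.6, -0.1], [0.8, -0.8], [0.9, -0.5], [-0.6, 0.3], [0.2, 0.9], [-0.5, 0.7], [-0.3, -1.0], [0.2, 0.4], [-0.8, -0.5], [0.7, 0.4]]
['scene'] [ 0.58206514 -0.08984914  0.51224849] 10.990732623697365 [[0.2, -0.0], [1.5, 0.1], [2.6, -0.4], [-0.6, -0.3], [-0.8, -0.3], [0.0, -0.9], [1.8, 0.3], [-3.0, 1.3], [-0.1, -2.4], [-0.8, 2.4]]
['top', 'scene'] [ 0.58090477 -0.08921014  0.51062206] 16.473039134813114 [[-0.3, -0.8], [1.4, -1.2], [1.2, -0.8], [-0.4, -0.3], [0.4, 0.3], [-0.3, 0.2], [0.0, -1.4], [0.5, -0.0], [-0.4, -1.0], [1.0, -0.1], [-0.4, -0.1], [0.9, 0.1], [1.7, -0.4], [-1.3, -0.4], [-1.6, -0.4], [-0.7, -0.9], [1.0, 0.3], [-3.9, 1.3], [-0.8, -2.5], [-1.5, 2.3]]
```

```bash
python3 -m pendant '[[0.01,-0.008,0,0],[0.02,-0.016,0,0],[0.029,-0.0225,0,0],[0.029,-0.0225,0,0],[0.029,-0.0225,0,0],[0.029,-0.0225,0,0],[0.029,-0.0225,0,0],[0.029,-0.0225,0,0]]' 0.54 10
python3 -m pendant '[[0.029,-0.0225,0,-0.12],[0.029,-0.0225,0,-0.12],[0,0,0,-0.12],[0,0,0,-0.12],[0,0,0,-0.12],[0,0,0,-0.12],[0,0,0,-0.12],[0,0,0,-0.12]]'
python3 -m pendant '[[0,0,0,-0.12],[0,0,0,-0.12],[0,0,0,-0.12],[0,0,0,-0.12],[0,0,0,-0.12],[0,0,0,-0.12],[0,0,0,-0.10],[0,0,0,0]]'
cat > go.py <<'E'
import numpy as np,sys
from bench import r
from scipy.spatial.transform import Rotation as R
bx,by,a=0.5805,-0.089,0.512
s=r.read_state(); M=R.from_quat(s["eef_rot"]).as_matrix(); p=s["ee_pos"]
Bx=R.from_euler('z',a).as_matrix()
t=np.array([bx,by,0])+Bx@np.array([float(v) for v in sys.argv[1:4]])
print("t",s["time"],"box-frame tcp",Bx.T@(p-[bx,by,0]),"w",s["width"],"F",s["ft_force"],"q",np.round(s["joint_positions"],2))
print("tool move",np.round(M.T@(t-p),4),"turn",-np.round(np.arctan2(*(M[:2,0]@np.array([[-1,0],[0,1]])@np.eye(2))[[0,1]]) ,3), "xaxis yaw",np.arctan2(M[1,0],M[0,0]),"want",a+np.pi/2,"zaxis",M[:,2])
E
python3 go.py 0 0.038 0.2
```

```text
time: 1.47
ee_pos: [0.3343, -0.3818, 0.2338]
eef_rot: [0.989, 0.151, 0.0, 0.0]
ft_force: [1.8, -0.1, 0.1]
width: 0.0485
grip_force: 0.0
time: 2.13
ee_pos: [0.3717, -0.3208, 0.2336]
eef_rot: [0.806, 0.593, -0.0, 0.0]
ft_force: [0.0, 0.8, -0.4]
width: 0.0468
grip_force: 0.0
time: 2.8
ee_pos: [0.3716, -0.3209, 0.2336]
eef_rot: [0.503, 0.864, -0.0, 0.0]
ft_force: [0.2, -0.3, 0.1]
width: 0.047
grip_force: 0.0
t 2.8 box-frame tcp [-0.29570811 -0.09985686  0.23357846] w 0.04701539459557857 F [ 0.24016236 -0.30835123  0.13109981] q [ 0.97  0.06 -0.36  1.79  0.02  1.3   1.12]
tool move [0.1366 0.2963 0.0335] turn -0.516 xaxis yaw 2.0872336585271345 want 2.0827963267948966 zaxis [-1.14553378e-04 -3.30060619e-04 -9.99999939e-01]
```

```bash
python3 -m pendant '[[0.007,0.015,0,0.004],[0.016,0.035,0,0],[0.016,0.035,0,0],[0.016,0.035,0,0],[0.016,0.035,0,0],[0.016,0.035,0,0],[0.016,0.035,0,0],[0.016,0.035,0,0]]'
python3 -m pendant '[[0.012,0.026,0,0],[0.006,0.011,0.02,0],[0,0,0.02,0],[0,0,0.02,0],[0,0,0,0]]'
python3 go.py 0 0.038 0.12
python3 - <<'E'
from bench import r
import cv2,numpy as np
im=[]
for n,(y0,y1,x0,x1) in {"wrist":(0,400,0,640),"scene":(160,310,270,450)}.items():
    c=r.camera(n); im.append(cv2.resize(c["img"][y0:y1,x0:x1,::-1],(480,300) if n=="wrist" else (360,300)))
cv2.imwrite("pics/b.png",np.vstack([cv2.copyMakeBorder(i,0,0,0,480-i.shape[1],0) for i in im]))
E
```

```text
time: 3.47
ee_pos: [0.5416, -0.0893, 0.2338]
eef_rot: [0.509, 0.861, -0.0, 0.0]
ft_force: [0.2, 0.5, 0.1]
width: 0.0471
grip_force: 0.0
time: 3.88
ee_pos: [0.5624, -0.0569, 0.1698]
eef_rot: [0.508, 0.861, -0.001, -0.003]
ft_force: [-0.9, -0.2, -0.7]
width: 0.0471
grip_force: 0.0
t 3.8833 box-frame tcp [-4.83371514e-05  3.68132104e-02  1.69771266e-01] w 0.04709117038688078 F [-0.88286746 -0.1508791  -0.6729692 ] q [ 0.53  0.31 -0.61  1.67  0.19  1.22  0.39]
tool move [0.001  0.0003 0.0498] turn -0.505 xaxis yaw 2.0755011697233376 want 2.0827963267948966 zaxis [-5.67401733e-03  6.04198738e-04 -9.99983720e-01]
```

View pics/b.png

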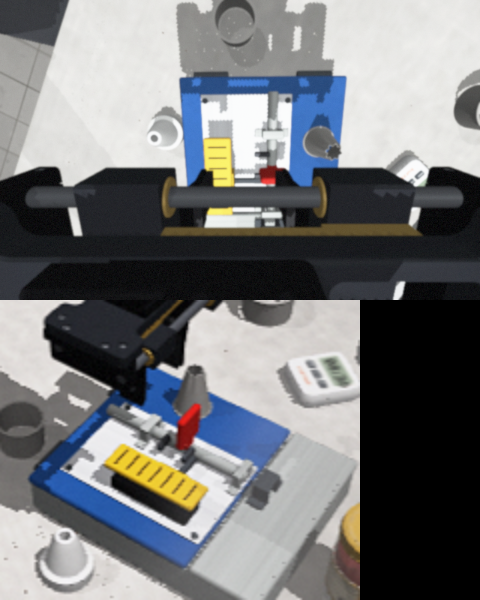

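The wrist view shows the fingers straddling the catch (215,180) and tab (268,175), and the nozzles are clear. I'll lower to just above the catch and check from close by.

```bash
python3 -m pendant '[[0.001,0,0.02,0],[0,0,0.02,0],[0,0,0.012,0],[0,0,0.01,0],[0,0,0,0],[0,0,0,0]]'
python3 go.py 0 0.038 0.087
python3 - <<'E'
from bench import r
import cv2,numpy as np
c=r.camera("scene"); a=cv2.resize(c["img"][180:280,290:440,::-1],(750,500),interpolation=cv2.INTER_CUBIC)
cv2.imwrite("pics/c.png",a)
E
```

```text
time: 4.48
ee_pos: [0.5644, -0.057, 0.1122]
eef_rot: [0.507, 0.862, 0.0, 0.0]
ft_force: [0.4, -0.1, 0.7]
width: 0.0472
grip_force: 0.0
t 4.4833 box-frame tcp [0.00166086 0.0358106  0.1121862 ] w 0.04721209566110589 F [ 0.43011673 -0.08976579  0.73890485] q [ 0.52  0.37 -0.6   1.73  0.23  1.11  0.36]
tool move [ 0.0022 -0.0017  0.0252] turn -0.506 xaxis yaw 2.0772474862600294 want 2.0827963267948966 zaxis [ 3.74804432e-04 -5.69164967e-05 -9.99999928e-01]
```

View pics/c.png

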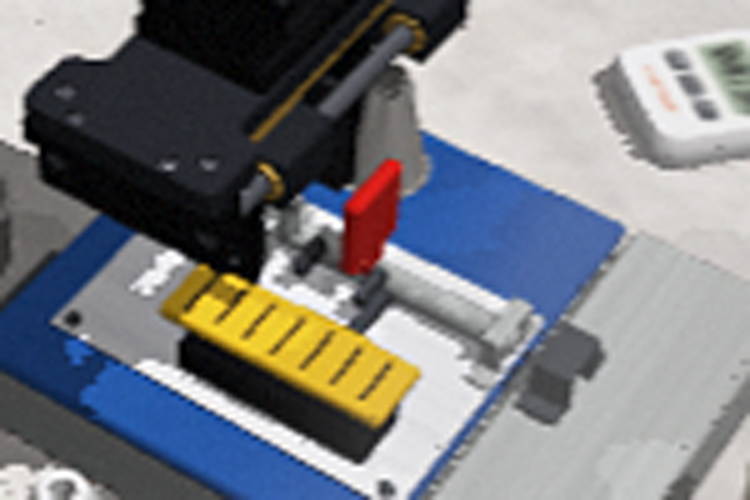

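The finger is over the +y end of the catch near (215,275), and the tab at (370,215) is ahead of it. Next I'll correct sideways and press.

```bash
python3 -m pendant '[[0.002,-0.002,0,-0.005],[0,0,0.006,0],[0,0,0.004,0],[0,0,0.004,0],[0,0,0.003,0],[0,0,0.003,0],[0,0,0.003,0],[0,0,0,0]]'
python3 go.py 0 0.038 0.086
```

```text
time: 5.2
ee_pos: [0.5613, -0.0562, 0.0882]
eef_rot: [0.505, 0.863, -0.0, -0.0]
ft_force: [-1.9, -0.2, 4.5]
width: 0.047
grip_force: 2.4
t 5.2 box-frame tcp [-0.00064519  0.03798827  0.08819013] w 0.04701689428400941 F [-1.93855499 -0.2403248   4.54545922] q [ 0.51  0.39 -0.59  1.76  0.25  1.06  0.35]
tool move [0.     0.0006 0.0022] turn -0.512 xaxis yaw 2.0828085803523058 want 2.0827963267948966 zaxis [-3.25220066e-04 -1.21314087e-04 -9.99999940e-01]
```

```bash
python3 -m pendant '[[0,0,0.0015,0],[0,0,0.001,0],[0,0,0,0],[0,0,0,0]]'
python3 go.py 0 0.038 0.086
```

```text
time: 5.53
ee_pos: [0.5614, -0.0562, 0.0863]
eef_rot: [0.505, 0.863, -0.0, -0.0]
ft_force: [-1.9, 0.5, 5.8]
width: 0.0469
grip_force: 2.7
t 5.5333 box-frame tcp [-0.00061785  0.0379725   0.08629215] w 0.04692278513689803 F [-1.93631273  0.49340978  5.76466451] q [ 0.51  0.39 -0.59  1.76  0.25  1.06  0.35]
tool move [0.     0.0006 0.0003] turn -0.512 xaxis yaw 2.0827326706022404 want 2.0827963267948966 zaxis [-1.90135423e-04 -2.70565305e-04 -9.99999945e-01]
```

The catch is down about 8.7 mm at 5.8 N. Now I'll push the bolt.

```bash
python3 -m pendant '[[-0.004,0,0,0],[-0.004,0,0,0],[-0.004,0,0,0],[-0.004,0,0,0],[-0.004,0,0,0],[0,0,0,0]]'
python3 go.py 0 -0.013 0.086
```

```text
time: 6.03
ee_pos: [0.5716, -0.073, 0.0864]
eef_rot: [0.505, 0.863, 0.001, -0.0]
ft_force: [-1.3, 0.7, 5.3]
width: 0.0474
grip_force: 2.8
t 6.0333 box-frame tcp [0.00011078 0.01831859 0.08640516] w 0.04737358066083663 F [-1.25445503  0.72174802  5.34959925] q [ 0.52  0.42 -0.58  1.73  0.25  1.07  0.37]
tool move [-0.0313 -0.0001  0.0004] turn -0.512 xaxis yaw 2.0831078230884934 want 2.0827963267948966 zaxis [ 4.31338483e-04  1.01803541e-03 -9.99999389e-01]
```

Run:
```python
from bench import r
import cv2,numpy as np
c=r.camera("scene"); a=cv2.resize(c["img"][180:280,290:440,::-1],(750,500),interpolation=cv2.INTER_CUBIC)
cv2.imwrite("pics/d.png",a)
```

```text
(no output)
```

View pics/d.png

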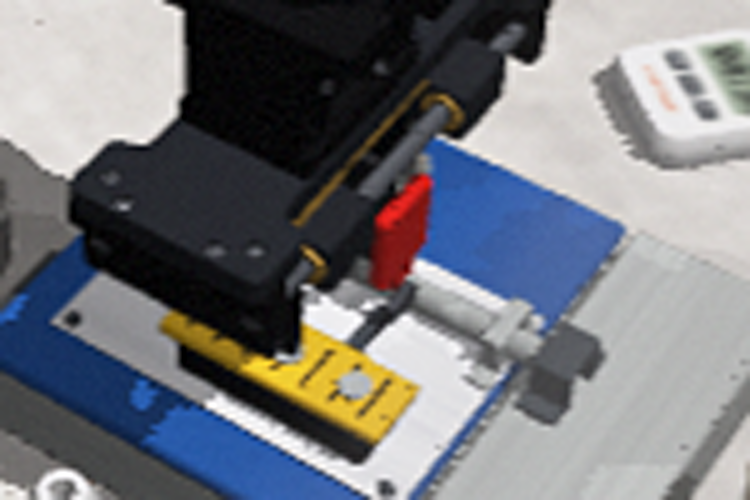

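The tab has moved with the finger from (370,215) to (402,230), and the catch is still down. I'll keep pushing.

```bash
python3 -m pendant '[[-0.004,0,0.0005,0],[-0.004,0,0,0],[-0.004,0,0,0],[-0.004,0,0,0],[-0.004,0,0,0],[-0.004,0,0,0],[-0.003,0,0,0],[0,0,0,0]]'
python3 go.py 0 -0.013 0.086
```

```text
time: 6.75
ee_pos: [0.585, -0.0962, 0.086]
eef_rot: [0.505, 0.863, 0.001, -0.0]
ft_force: [-0.7, 2.2, 5.8]
width: 0.0468
grip_force: 2.9
t 6.75 box-frame tcp [ 0.00036366 -0.00847551  0.08597212] w 0.046777090349890964 F [-0.74512761  2.22901345  5.79414074] q [ 0.54  0.45 -0.56  1.69  0.26  1.08  0.41]
tool move [-0.0045 -0.0004 -0.    ] turn -0.513 xaxis yaw 2.0833391699540633 want 2.0827963267948966 zaxis [ 6.92787574e-04  1.27796044e-03 -9.99998943e-01]
```

Now I'll creep to the stop, watching for the force to rise.

```bash
python3 -m pendant '[[-0.002,0,0,0],[-0.002,0,0,0],[-0.001,0,0,0],[0,0,0,0],[0,0,0,0]]'
python3 go.py 0 -0.013 0.086
```

```text
time: 7.17
ee_pos: [0.586, -0.0978, 0.086]
eef_rot: [0.504, 0.864, 0.001, -0.002]
ft_force: [-11.1, 9.7, 11.6]
width: 0.047
grip_force: 8.5
t 7.1667 box-frame tcp [ 0.00045291 -0.01037626  0.08599539] w 0.04699145810555121 F [-11.14027419   9.68269238  11.60075951] q [ 0.54  0.45 -0.56  1.68  0.26  1.09  0.42]
tool move [-0.0026 -0.0005 -0.    ] turn -0.515 xaxis yaw 2.086096991827386 want 2.0827963267948966 zaxis [-0.00245582  0.00327606 -0.99999162]
```

```bash
python3 -m pendant '[[-0.002,0,0,0],[0,0,0,0],[0,0,0,0]]'
python3 go.py 0 -0.013 0.086
python3 - <<'E'
from bench import r
import cv2,numpy as np
c=r.camera("scene"); a=cv2.resize(c["img"][180:280,290:440,::-1],(750,500),interpolation=cv2.INTER_CUBIC)
cv2.imwrite("pics/e.png",a)
E
```

```text
time: 7.42
ee_pos: [0.5862, -0.0981, 0.086]
eef_rot: [0.503, 0.864, 0.001, -0.003]
ft_force: [-15.0, 14.0, 16.5]
width: 0.0468
grip_force: 12.4
t 7.4167 box-frame tcp [ 0.0004947  -0.01067953  0.08602486] w 0.046763881328976374 F [-14.9912177   13.95065283  16.4573132 ] q [ 0.54  0.45 -0.56  1.68  0.26  1.09  0.42]
tool move [-0.0023 -0.0005  0.    ] turn -0.517 xaxis yaw 2.087545570002243 want 2.0827963267948966 zaxis [-0.00433031  0.00463366 -0.99997989]
```

View pics/e.png

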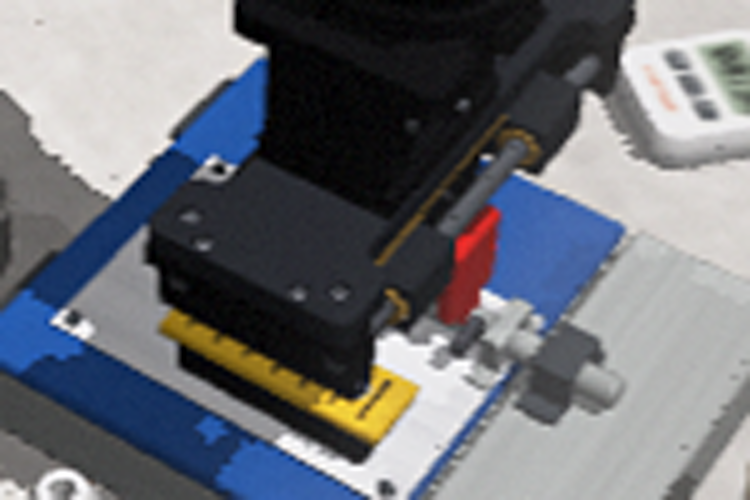

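The bolt is through the keeper at (600,385), the tab has moved about 42 mm, and the force shows it is on the stop. I'll ease off and lift.

```bash
python3 -m pendant '[[0.002,0,0,0],[0.002,0,0,0],[0.002,0,-0.001,0],[0.001,0,-0.004,0],[0,0,-0.005,0],[0,0,-0.01,0],[0,0,-0.02,0],[0,0,-0.03,0]]'
python3 -m pendant '[[0,0,-0.03,0],[0,0,-0.03,0],[0,0,-0.03,0],[0,0,0,0],[0,0,0,0]]'
python3 - <<'E'
from bench import r
import cv2,numpy as np
c=r.camera("scene"); a=cv2.resize(c["img"][160:320,260:480,::-1],(770,560),interpolation=cv2.INTER_CUBIC)
cv2.imwrite("pics/f.png",a)
E
```

```text
time: 8.13
ee_pos: [0.5825, -0.0972, 0.1543]
eef_rot: [0.505, 0.863, -0.001, -0.003]
ft_force: [-0.2, -0.8, -0.2]
width: 0.0471
grip_force: 0.0
time: 8.55
ee_pos: [0.585, -0.0972, 0.2476]
eef_rot: [0.505, 0.863, 0.0, 0.001]
ft_force: [0.0, -0.2, -1.1]
width: 0.0471
grip_force: 0.0
```

View pics/f.png

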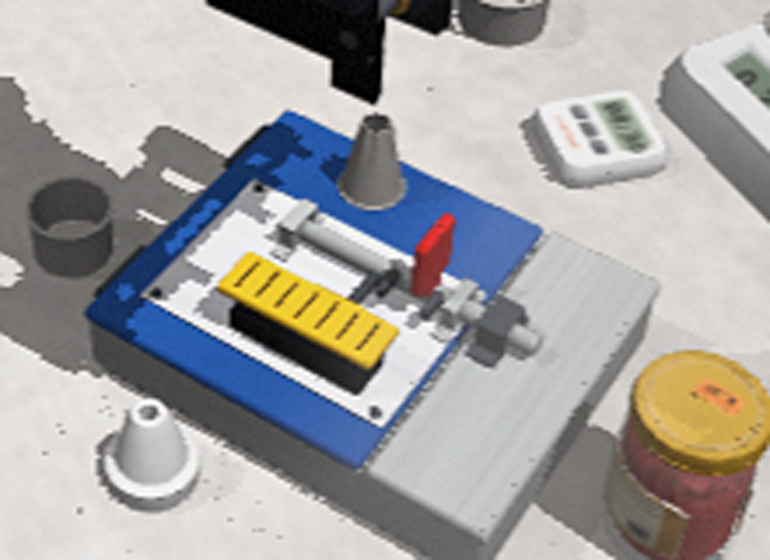

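The bolt is home, the catch is back at its starting height (corner at full-image pixel (323,243), was (323,242)), and all the loose objects are untouched.

```bash
python3 -c "
from bench import r
print(r.close_job())"
```

```text
the job is handed in; nothing more can be done
None
```

The job is handed in: the bolt is fully home in its keeper, the catch has sprung back up, and the nozzles, cutter and jar stand where they were in the last picture; the hand-in call returned no verdict.

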